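Reset the laser interlock and hold the shutter lever open

TASK

The microscope's alignment laser has dropped out: push the blue plunger of the interlock box fully home against its spring and let it come back out, then press the yellow dead-man lever down until its pointer stands in the green band of its gauge, and keep it there. Finish while still holding the lever in the green band; do not let go. Do not push the yellow lever right down (that trips the shutter), leave the look-alike console with the grey lever alone, and do not push the other things about.

Things in the scene. Friction and masses are not known exactly. Their poses are not given: they have to be found in the camera images.
- interlock_box: White box fixed to the table, 100 x 90 mm and 78 mm tall, a red and a green lamp on top. Origin: on the table, under the box (which spans x from -45 to +55 mm); its front, with the plunger, looks to its -x, z up. It may stand in any of three places, left, middle or right, exchanged with the two consoles.
- plunger_face (a point): Centre of the outer face of the blue round plunger (36 mm across, 9 mm thick, on a 14 mm steel stem), 52 mm above the table; at rest 45 mm out from the box's front face (90 mm in front of the box's origin). It is pushed level along the box's +x.
- plunger (a joint): Travel of the blue plunger in m: 0 out at rest, 0.025 fully in at its hard stop (the face then still stands 20 mm out of the box). Spring: 3 N to start, 8 N fully in; it springs back out when let go.
- laser_console: White console with the YELLOW lever, the one to hold; fixed to the table. Base 180 x 90 x 22 mm, from 120 mm in front of the origin (its -x) to 60 mm behind it; origin on the table, z up. The lever is hinged at the back and reaches forward over the base to its -x, sloping up 0.35 rad at rest. May stand left, middle or right.
- laser_hinge (a point): Hinge axis of the yellow lever (level, along the console's y): 30 mm behind the console's origin, 50 mm above the table, 105 mm from the pad's middle.
- laser_gauge (a point): Middle of the green band (57 to 70 mm above the table) on the upright gauge, 24 mm wide, beside the pad on the console's +y side: white above up to 100 mm, green, then red below. A thin black pointer on the pad's +y side moves down along its +x face.
- laser_pad (a point): Centre of the top face of the yellow pad, 38 x 36 x 14 mm, pressed from above (moves with the lever): at rest 66 mm in front of the console's origin and 93 mm above the table; about 72 mm high in mid band, 49 mm at the bottom stop.
- laser_lever (a joint): Hinge of the yellow lever: 0 up at rest, grows as it is pushed down, 0.44 rad at the bottom stop. In the green band from 0.16 to 0.28 (middle 0.22); trips at 0.40. Spring at the pad: 3 N to start, 8 N in mid band, 13 N at the stop; it rises when let go.
- lamp_console: The look-alike console with the GREY lever, same shape and frame as the laser console, to be left alone; fixed to the table.
- lamp_lever (a joint): Grey lever's hinge, 0 at rest, same spring; must stay up.
- mouse: Black computer mouse, 100 x 56 x 34 mm, loose, a bystander. Origin: centre of its underside.
- vial: Small amber sample vial, 22 mm wide, 45 mm tall, loose, a bystander. Origin: centre of its underside.
- oil: Amber immersion-oil bottle, 30 mm wide, 60 mm tall, loose, a bystander. Origin: centre of its underside.
- slide_box: Blue slide box, 90 x 100 x 30 mm, loose, a bystander. Origin: centre of its underside.
- beaker: Clear cup, 60 mm wide, 75 mm tall, loose, a bystander. Origin: centre of its underside.
- tip_rack: Orange pipette-tip rack with clear lid, 85 x 120 x 62 mm, loose, a bystander. Origin: centre of its underside.
- jar: White jar with red lid, 56 mm wide, 70 mm tall, loose, a bystander. Origin: centre of its underside.

How it is judged:
By the outcome, as a careful person would: the job done as asked, in the order asked, and still so for the second after the job is handed in, while the arm keeps its last pose, push and grip.
It also fails if it takes over 45 s, if anything falls off the work surface, if the arm or the gripper's body presses on something with over 40 N, if the wrist force passes 120 N, or if a joint passes its speed limit or range.

ROBOT

A 6-joint arm with a two-finger parallel gripper is mounted at the origin on the work surface. World frame = base frame: x ahead of the robot, y to its left, z up, the work surface at z = 0. Lengths are in mm, angles in rad, forces in N, time in s.
With the tool pointing down it reaches from about 300 to 775 mm from the base axis. Payload 14.6 kg.
Tool frame: the origin (TCP) lies between the finger pads; the fingertips stand 19 mm ahead of it and the grasp point (between the pads) is the TCP; z points along the fingers, y is the line along which they close (so a half turn about z gives the same grasp; the last joint's range is limited). The gripper opens to 94 mm and grips with 3 to 60 N. Pads are 16 mm wide; open, the fingers measure 119 mm over their backs; the gripper's body (75 mm by 177 mm) begins 78 mm behind the grasp point.
Start: joints at [-1.369, 0.3, 1.521, -0, 1.321, -0.067], TCP at [146.059, -530.241, 224.446] pointing down, gripper open.
Joint ranges: [-3.03, 3.03], [-0.79, 2.21], [0.23, 2.52], [-1.04, 4.18], [0, 3.07], [-2.55, 2.55]. Speed limits (rad/s): [2.22, 2.22, 2.57, 3.14, 3.14, 3.14].

INTERFACE

Orientations are given as [roll, pitch, yaw] about the fixed x, y, z axes, in that order (R = Rz(yaw) Ry(pitch) Rx(roll)).
In Python, from cell import monitor, imaging, job, find_in, trace gives the robot as it stands. The module is installed in compiled form; this text tells all that it offers.
- The arm moves only by the tool arm_command, never from a script. Its argument "steps" is a list of rows, each a list of 5 numbers: the opening, from 0 (shut) to 1 (fully open), then the shift along the tool's x, y, z in mm, then the turn about the tool's z in degrees. In form: [[gripper, dx, dy, dz, turn], ...]. A call has 1 to 20 rows; each row is the pose to reach, as a shift and turn from the pose commanded when the call began, along the tool's axes at that moment; what a row does not reach only later rows make up. A row lasts 1/8 s, in which the tool goes at most 62.5 mm and 10.7 degrees, less where a joint would pass 70% of its speed; a pose out of reach is approached as far as the arm can. A call with a gripper value outside its range is refused whole. The fingers move at their own pace and stop on an object; "force" is the grip in N (left out, the last holds). Time passes only in rows, so rows that repeat a pose let the fingers close. It gives the time, the measured TCP pose, the force, the opening and the grip force at its end, in the units of the state.
- monitor.read_state(): the state, without advancing time (a new reading comes with each control period).
- imaging.camera(name): name is "scene" or "top"; returns a dict with "img" (384x512x3 uint8, red, green, blue), "mtx" (3x3 intrinsics, pixels), "view" (4x4, takes a point from world to camera coordinates). Camera axes: x right, y down, z forward; pixel columns grow to the right and rows downward; lengths in mm; the calibration is good to about 2 mm. A picture is of the moment at which its call begins. There is no depth.
- job.sign_off(): hands the job in; it is judged then, once.
Trained networks look in a picture, given as the dict that the camera call returned (one of the last four; its "shot" number tells which), for a name from the list of things; names that differ only in an ending like _2 or _b are one class to them, and where a whole thing is asked for, a point or a joint stands for the part that bears it (a point fixed in the world has none). Each returns a list of dicts, best first, with "p" (0 to 1); they miss things now and then, are a little off and sometimes report something else, mostly with a low value. They report only what shows in the picture. A call takes as long as a camera call.
- find_in(picture, target): "rect" ([centre column, centre row, width, height] in pixels, round what is visible of it).
- trace(picture, target): "region" (384x512 bool, what is visible of it) and "rect" ([centre column, centre row, width, height] in pixels, round what is visible of it).
The state is a dict: "clock": time; "joints": joint angles; "qd": joint speeds; "effort": joint torques, N m; "eef_pos": TCP position; "eef_rot": TCP orientation; "wrist_force": force on the tool from outside, world axes, zero at the start; "moment": the same for the moment, N m; "finger_gap": finger opening in mm; "finger_force": force on a finger pad.
Only numpy, scipy, OpenCV 4.12 (cv2) and the standard library are available. Lean on these libraries where they do the work, as an engineer would, in place of code of your own. Each camera call takes 0.05 s, during which the arm holds its last target. There are 200 camera calls.

## Working session

There is one attempt and no reset: what is moved stays moved. The work goes in short steps, Python scripts to look and compute and a tool call to move; the robot and the scene stay as the last step left them, time stands still between calls to the robot, and variables do not carry over. Pictures are saved under pics/ and viewed, at most 10 in all, crops included, and the job is handed in when it is done.

Besides the shell and the picture viewer there is one more tool, called after "Emit:" by a JSON object that holds its "op" and its "data", one argument or row to a line. arm_command: Moves the arm, as the interface text tells. Its arguments: {"type":"object","properties":{"steps":{"type":"array","items":{"type":"array","items":{"type":"number"}}},"force":{"type":"number"}},"required":["steps"]}

```bash
mkdir -p pics
cat > h.py <<'E'
import numpy as np, cv2
from cell import monitor, imaging, job, find_in, trace
def ray(c,uv):
    R=c["view"][:3,:3];t=c["view"][:3,3]
    d=R.T@np.linalg.inv(c["mtx"])@np.array([uv[0],uv[1],1.]);return -R.T@t,d
def atz(c,uv,z):
    o,d=ray(c,uv);return o+d*(z-o[2])/d[2]
def proj(c,p):
    q=c["mtx"]@(c["view"]@np.r_[p,1.])[:3];return q[:2]/q[2]
def save(c,n):cv2.imwrite("pics/"+n,cv2.cvtColor(c["img"],cv2.COLOR_RGB2BGR))
E
python3 - <<'E'
from h import *
for n in("top","scene"):
    c=imaging.camera(n);save(c,n+"0.png")
    print(n,np.round(ray(c,(256,192))[0]))
    for t in["interlock_box","plunger_face","laser_console","laser_pad","lamp_console","laser_gauge","laser_hinge","mouse","vial","oil","slide_box","beaker","tip_rack","jar"]:
        r=find_in(c,t)[:1]
        for k in r:print(t,round(k["p"],2),np.round(k["rect"]),np.round(atz(c,k["rect"][:2],50)))
s=monitor.read_state();print(s)
E
cd pics; python3 -c "
import cv2,numpy as np
a=[cv2.resize(cv2.imread(n+'0.png'),None,fx=1.5,fy=1.5) for n in('top','scene')]
for n,i in zip('ts',a):cv2.imwrite(n+'.png',i)"
```

```text
top [ 259.    6. 1922.]
interlock_box 0.89 [343. 193.  26.  37.] [ 549. -333.   50.]
plunger_face 0.38 [339. 205.  10.  12.] [ 499. -315.   50.]
laser_console 0.95 [190. 197.  36.  45.] [533. 276.  50.]
laser_pad 0.75 [189. 194.  12.  32.] [545. 283.  50.]
lamp_console 0.45 [342. 192.  31.  40.] [ 554. -331.   50.]
laser_gauge 0.66 [187. 197.  30.  45.] [532. 288.  50.]
mouse 0.92 [388. 200.  28.  28.] [ 521. -511.   50.]
vial 0.56 [340. 206.  10.  11.] [ 495. -320.   50.]
slide_box 0.8 [272. 142.  27.  30.] [757. -50.  50.]
beaker 0.63 [298. 142.  16.  20.] [ 757. -157.   50.]
tip_rack 0.94 [128. 197.  36.  28.] [533. 522.  50.]
jar 0.59 [305. 242.  15.   9.] [ 353. -178.   50.]
scene [ 925.  603. 1115.]
plunger_face 0.63 [219. 131.  12.   7.] [ 494. -322.   50.]
laser_console 0.7 [172. 197.  21.  28.] [ 757. -144.   50.]
laser_pad 0.77 [307. 270.  52.  27.] [536. 280.  50.]
lamp_console 0.57 [231. 206.  60.  51.] [614. -20.  50.]
laser_gauge 0.7 [304. 278.  68.  51.] [557. 294.  50.]
laser_hinge 0.93 [305. 277.  67.  50.] [555. 293.  50.]
mouse 0.65 [190. 111.  29.  14.] [ 538. -46
[... 296 characters left out ...]
] [ 353. -169.   50.]
{'clock': 1.5, 'joints': array([-1.36860641e+00,  2.99909440e-01,  1.52098059e+00,  6.78279417e-06,
        1.32069324e+00, -6.65786466e-02]), 'qd': array([-0.00092974,  0.00015322, -0.00070005,  0.00019091,  0.00079801,
        0.00069027]), 'effort': array([-5.83150308e-03, -5.31658816e+01, -3.52913475e+01,  7.05751916e-02,
        2.13143625e-02, -8.36985308e-07]), 'eef_pos': array([ 146.05951638, -530.25143954,  224.44862105]), 'eef_rot': array([ 3.14158285e+00, -5.93285497e-06,  2.68766889e-01]), 'wrist_force': array([0.18678059, 0.42242373, 0.08635989]), 'moment': array([ 0.00271028,  0.01265024, -0.0516855 ]), 'finger_force': 0.0, 'finger_gap': 93.73271341392166}
```

View pics/t.png

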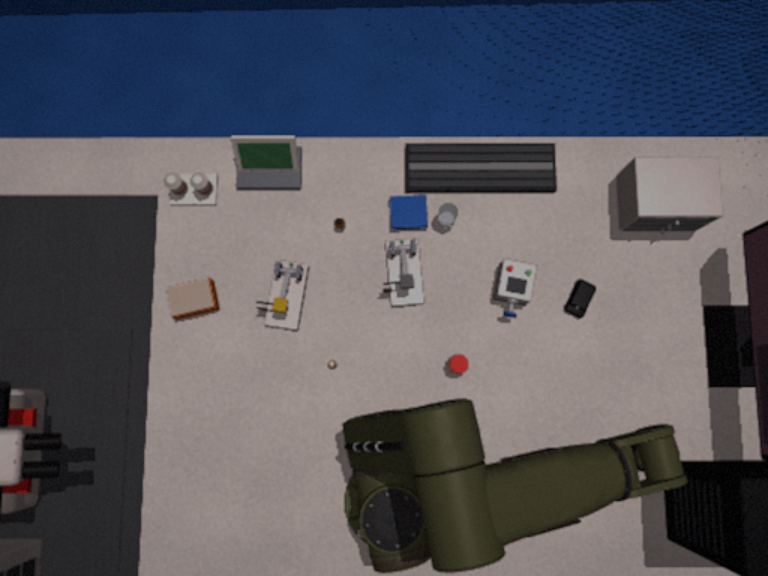

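View pics/s.png

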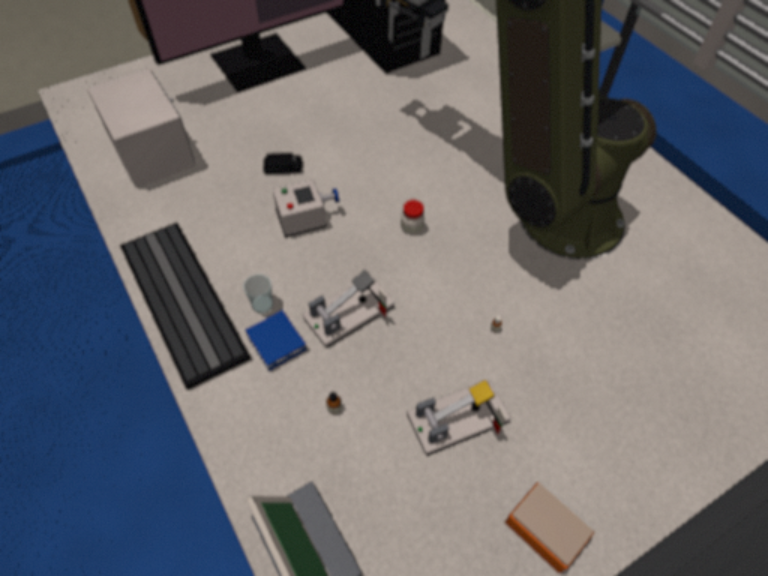

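The top view shows the interlock box at the right (343,190) with its plunger at (340,209). The grey-lever console is in the middle (270,182), and the yellow-lever console is at the left (191,197) with its pad at (187,203). The networks mislabel some of these in the scene view, so I'll measure by colour.

```bash
cat > m.py <<'E'
from h import *
def cen(c,box,kind):
    u0,v0,u1,v1=box;im=c["img"][v0:v1,u0:u1].astype(float);r,g,b=im[...,0],im[...,1],im[...,2]
    w={"blue":b-np.maximum(r,g)-15,"yellow":np.minimum(r,g)-b-50}[kind].clip(0,40)
    v,u=np.mgrid[v0:v1,u0:u1];return np.array([(w*u).sum(),(w*v).sum()])/w.sum(),(w>10).sum()
def tri(cs,uvs):
    A=0;B=0
    for c,uv in zip(cs,uvs):
        o,d=ray(c,uv);d=d/np.linalg.norm(d);P=np.eye(3)-np.outer(d,d);A=A+P;B=B+P@o
    return np.linalg.solve(A,B)
E
python3 - <<'E'
from m import *
T=imaging.camera("top");S=imaging.camera("scene")
for k,bt,bs in(("blue",(328,198,352,216),(214,120,232,142)),("yellow",(176,190,202,214),(305,248,336,275))):
    a,n=cen(T,bt,k);b,m=cen(S,bs,k);p=tri((T,S),(a,b))
    print(k,a,n,b,m,np.round(p,1),"res",proj(T,p)-a,proj(S,p)-b)
out=[]
for c,boxes in((T,((320,165,370,220),(170,165,220,225))),(S,((175,110,235,165),(265,245,345,305)))):
    for (u0,v0,u1,v1) in boxes:
        out.append(cv2.resize(c["img"][v0:v1,u0:u1],(390,290),interpolation=cv2.INTER_CUBIC))
im=np.vstack([np.hstack(out[:2]),np.hstack(out[2:])])
cv2.imwrite("pics/crops.png",im[...,::-1])
for c,t in((T,"interlock_box"),(S,"interlock_box"),(T,"laser_console"),(S,"laser_console")):
    for r in trace(c,t)[:2]:
        cnt=np.argwhere(r["region"])[:,::-1].astype(np.float32)
        print(c["shot"],t,round(r["p"],2),np.round(r["rect"]),cv2.minAreaRect(cnt))
E
```

```text
blue [339.78191489 209.07801418] 20 [223.51436031 128.85639687] 14 [ 480.9 -315.7   58.2] res [-0.38093717  0.49152152] [-0.67452764 -0.15989176]
yellow [186.26576577 202.93447993] 69 [320.6629393 261.2770678] 151 [503.4 287.2  87.7] res [-0.34608623  0.2799283 ] [-0.60747294 -0.17721861]
3 interlock_box 0.59 [340. 191.  31.  32.] ((341.82354736328125, 191.20590209960938), (26.92145538330078, 36.38034439086914), 14.03624439239502)
4 interlock_box 0.89 [204. 139.  42.  38.] ((204.64044189453125, 136.7752685546875), (32.67958450317383, 41.6739616394043), 77.00537872314453)
3 laser_console 0.72 [191. 198.  27.  40.] ((190.00906372070312, 196.14205932617188), (22.971281051635742, 43.31814956665039), 8.880659103393555)
4 laser_console 0.98 [306. 279.  66.  51.] ((305.63653564453125, 277.3431396484375), (36.5672607421875, 65.57379913330078), 71.99584197998047)
```

View pics/crops.png

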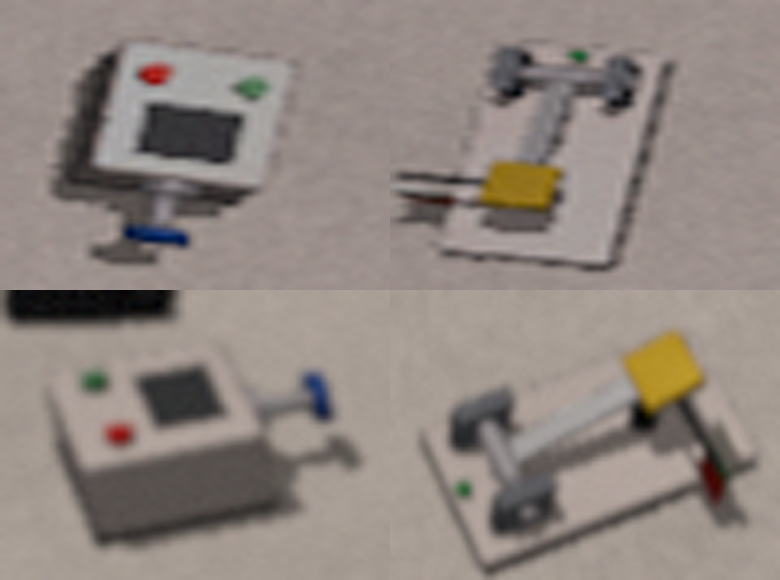

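Run:
```python
from m import *
T=imaging.camera("top");S=imaging.camera("scene")
f=lambda P,u0,v0,sx,sy:[(u0+x/sx,v0+y/sy) for x,y in P]
B=np.array([atz(T,q,78)[:2] for q in f([(125,42),(290,62),(260,190),(98,165)],320-.5,165-.5,7.8,290/55)])
C=np.array([atz(T,q,22)[:2] for q in f([(282,62),(222,268),(52,252)],170-.5,165-.5,7.8,290/60)])
SB=np.array([atz(S,q,78)[:2] for q in f([(52,388),(222,345),(262,435),(88,470)],175-.5,110-.5-55,6.5,290/55)])
yw=lambda d:np.degrees(np.arctan2(d[1],d[0]))
print("B",np.round(B),B.mean(0));print([yw(B[0]-B[3]),yw(B[1]-B[2]),yw(B[0]-B[1])-90,yw(B[3]-B[2])-90])
print("SB",np.round(SB),SB.mean(0))
print("C",np.round(C),yw(C[0]-C[1]),yw(C[2]-C[1])-90, np.linalg.norm(C[0]-C[1]),np.linalg.norm(C[2]-C[1]))
print("C edges mid of front", (C[1]+C[2])/2, "centre",(C[0]+C[2])/2)
print("pl52",atz(T,(339.8,209.1),52),atz(S,(223.5,128.9),52),"pad88",atz(T,(186.27,202.93),90),atz(S,(320.7,261.3),90))
```

```text
B [[ 627. -301.]
 [ 611. -385.]
 [ 514. -366.]
 [ 533. -285.]] [ 571.24776616 -334.17082279]
[np.float64(-9.833472460093008), np.float64(-10.789881652299647), np.float64(-10.470483445472922), np.float64(-13.14914817533824)]
SB [[ 609. -372.]
 [ 512. -361.]
 [ 532. -278.]
 [ 624. -297.]] [ 569.30760633 -327.29193594]
C [[618. 219.]
 [444. 247.]
 [458. 335.]] -9.157619685099093 -8.748071712559408 176.1990367434677 88.75234370963997
C edges mid of front [451.06007908 291.29068446] centre [538.03670349 277.26955951]
pl52 [ 483.50833249 -318.35880696   52.        ] [ 476.74242584 -318.9549738    52.        ] pad88 [504.17046098 285.48442093  90.        ] [503.14120198 289.28697405  90.        ]
```

Emit:
{"op": "arm_command", "data": {
  "steps": [
    [0,56,-23,0,5],
    [0,112,-46,0,10],
    [0,168,-69,0,15],
    [0,224,-92,0,20],
    [0,280,-115,0,26],
    [0,335,-138,0,26],
    [0,335,-138,0,26],
    [0,335,-138,50,26],
    [0,335,-138,90,26],
    [0,335,-138,120,26],
    [0,335,-138,120,26]
  ],
  "force": 20
}}

```text
clock: 3.28
eef_pos: [431.1, -308.2, 102.9]
eef_rot: [-3.14, 0.003, -0.186]
wrist_force: [-0.6, -0.7, -0.4]
finger_gap: 0.5
finger_force: 0.0
```

Run:
```python
from m import *
s=monitor.read_state();print(s["clock"],s["eef_pos"],s["eef_rot"],s["wrist_force"],s["finger_gap"])
T=imaging.camera("top");S=imaging.camera("scene")
out=[]
p=np.array([470,-316,60])
for c in(T,S):
    u,v=proj(c,p).astype(int);out.append(cv2.resize(c["img"][v-35:v+35,u-35:u+35],(400,400),interpolation=cv2.INTER_CUBIC))
cv2.imwrite("pics/pl.png",np.hstack(out)[...,::-1])
```

```text
3.275 [ 431.05737206 -308.21637089  102.88872632] [-3.1398662   0.00337838 -0.18575479] [-0.59933992 -0.68131048 -0.41278029] 0.5281755721687507
```

View pics/pl.png

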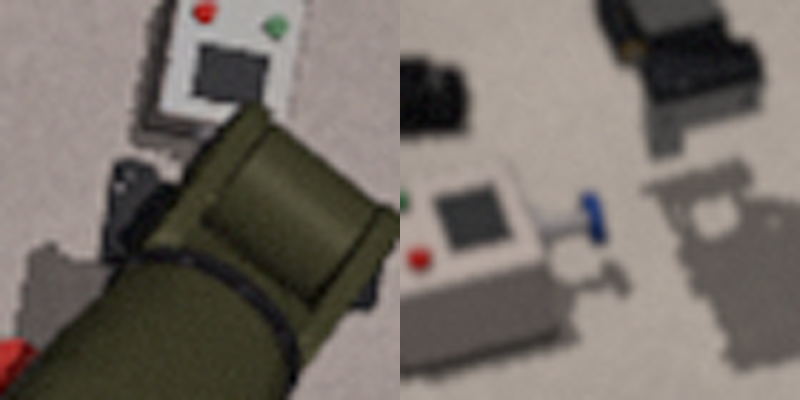

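The shut fingers stand in front of the plunger with clear room between them (scene crop: fingers at right of the blue disc). I'll go down and approach.

Emit:
{"op": "arm_command", "data": {
  "steps": [
    [0,0,0,30,0],
    [0,0,0,53,0],
    [0,0,0,53,0],
    [0,15,0,53,0],
    [0,28,0,53,0],
    [0,34,0,53,0],
    [0,39,0,53,0],
    [0,44,0,53,0],
    [0,44,0,53,0]
  ]
}}

```text
clock: 4.5
eef_pos: [475.5, -316.3, 51.4]
eef_rot: [-3.141, 0.001, -0.185]
wrist_force: [-4.4, -0.6, 3.4]
finger_gap: 0.8
finger_force: 2.4
```

Emit:
{"op": "arm_command", "data": {
  "steps": [
    [0,5,0,0,0],
    [0,10,0,0,0],
    [0,14,0,0,0],
    [0,14,0,0,0]
  ]
}}

```text
clock: 5.0
eef_pos: [488.8, -319.0, 51.3]
eef_rot: [-3.142, 0.001, -0.185]
wrist_force: [-8.3, 0.6, 3.0]
finger_gap: 0.2
finger_force: 3.8
```

Emit:
{"op": "arm_command", "data": {
  "steps": [
    [0,3,0,0,0],
    [0,5,0,0,0],
    [0,5,0,0,0]
  ]
}}

```text
clock: 5.38
eef_pos: [491.4, -319.5, 51.3]
eef_rot: [-3.14, 0.007, -0.185]
wrist_force: [-27.7, 3.5, 15.3]
finger_gap: 0.9
finger_force: 13.8
```

```bash
cat > v.py <<'E'
import sys
from m import *
p=np.array(eval(sys.argv[1]));out=[]
for n in("top","scene"):
    c=imaging.camera(n);u,v=proj(c,p).astype(int);out.append(cv2.resize(c["img"][v-30:v+30,u-30:u+30],(400,400),interpolation=cv2.INTER_CUBIC))
cv2.imwrite("pics/"+sys.argv[2],np.hstack(out)[...,::-1])
E
python3 v.py "[530,-325,60]" in.png
```

```text
(no output)
```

View pics/in.png

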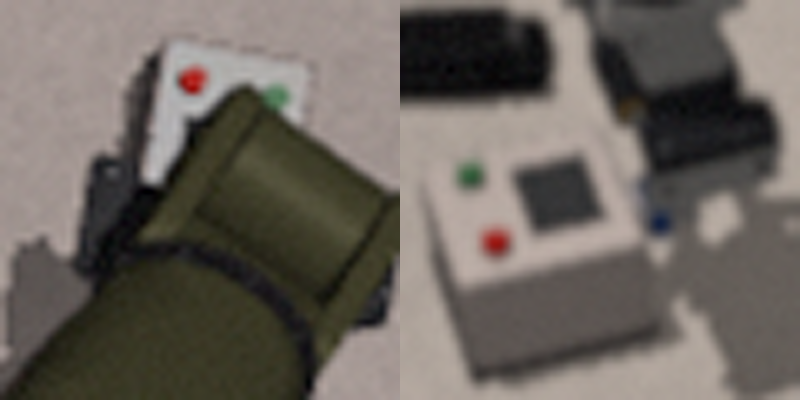

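The plunger is driven in close to the box, with the force jumping from 8 to 28 N at the stop. I'll back off and lift.

Emit:
{"op": "arm_command", "data": {
  "steps": [
    [0,-15,0,0,0],
    [0,-35,0,0,0],
    [0,-60,0,0,0],
    [0,-70,0,0,0],
    [0,-70,0,-60,0],
    [0,-70,0,-120,0],
    [0,-70,0,-150,0],
    [0,-70,0,-150,0]
  ]
}}

```text
clock: 6.48
eef_pos: [426.6, -307.5, 203.7]
eef_rot: [3.139, -0.004, -0.185]
wrist_force: [-0.0, -0.0, -0.5]
finger_gap: 0.5
finger_force: 0.0
```

```bash
python3 v.py "[530,-325,60]" out.png
```

```text
(no output)
```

View pics/out.png

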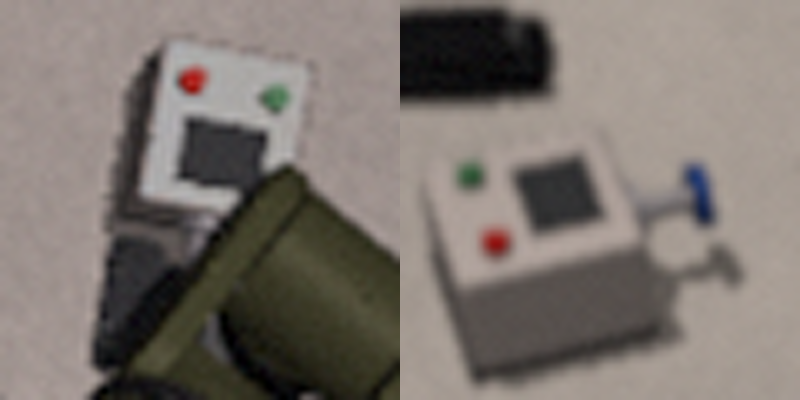

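The plunger is fully out again. Next is the yellow pad, going over high.

Emit:
{"op": "arm_command", "data": {
  "steps": [
    [0,-3,-55,0,0],
    [0,-6,-110,0,0],
    [0,-10,-165,0,0],
    [0,-13,-220,0,0],
    [0,-16,-275,0,0],
    [0,-19,-330,0,0],
    [0,-22,-385,0,0],
    [0,-25,-440,0,0],
    [0,-29,-495,0,0],
    [0,-32,-550,0,0],
    [0,-34,-597,0,0],
    [0,-34,-597,0,0],
    [0,-34,-597,30,0],
    [0,-34,-597,65,0],
    [0,-34,-597,65,0],
    [0,-34,-597,65,0]
  ]
}}

```text
clock: 8.57
eef_pos: [502.3, 285.8, 137.3]
eef_rot: [-3.141, -0.001, -0.185]
wrist_force: [-0.6, 1.1, 0.6]
finger_gap: 0.4
finger_force: 0.0
```

```bash
python3 v.py "[510,285,90]" pad.png
```

```text
(no output)
```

View pics/pad.png

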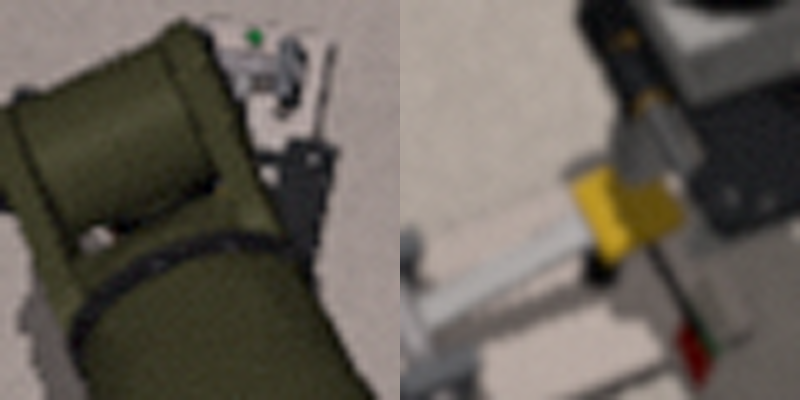

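Emit:
{"op": "arm_command", "data": {
  "steps": [
    [0,0,0,12,0],
    [0,0,0,20,0],
    [0,-1,0,25,0],
    [0,-2,0,30,0],
    [0,-3,0,34,0],
    [0,-4,0,38,0],
    [0,-4,0,38,0]
  ]
}}

```text
clock: 9.55
eef_pos: [497.8, 287.0, 98.4]
eef_rot: [-3.142, 0.0, -0.185]
wrist_force: [-2.4, -0.6, 6.2]
finger_gap: 0.5
finger_force: 2.8
```

Emit:
{"op": "arm_command", "data": {
  "steps": [
    [0,0,0,3,0],
    [0,0,0,6,0],
    [0,0,0,6,0],
    [0,0,0,6,0],
    [0,0,0,6,0]
  ]
}}

```text
clock: 10.18
eef_pos: [497.9, 287.1, 92.8]
eef_rot: [-3.141, -0.0, -0.185]
wrist_force: [-2.3, 0.3, 7.1]
finger_gap: 0.4
finger_force: 3.3
```

Run:
```python
from m import *
c=imaging.camera("scene")
# gauge about 30+ mm to console +y of the pad: mark expected band
u,v=proj(c,np.array([505,310,70])).astype(int)
cv2.imwrite("pics/g.png",cv2.resize(c["img"][v-25:v+25,u-30:u+30],(780,600),interpolation=cv2.INTER_CUBIC)[...,::-1])
s=monitor.read_state();print(s["eef_pos"],s["wrist_force"])
```

```text
[497.89332992 287.0905687   92.79499901] [-3.27191885  0.79966723  7.57832689]
```

View pics/g.png

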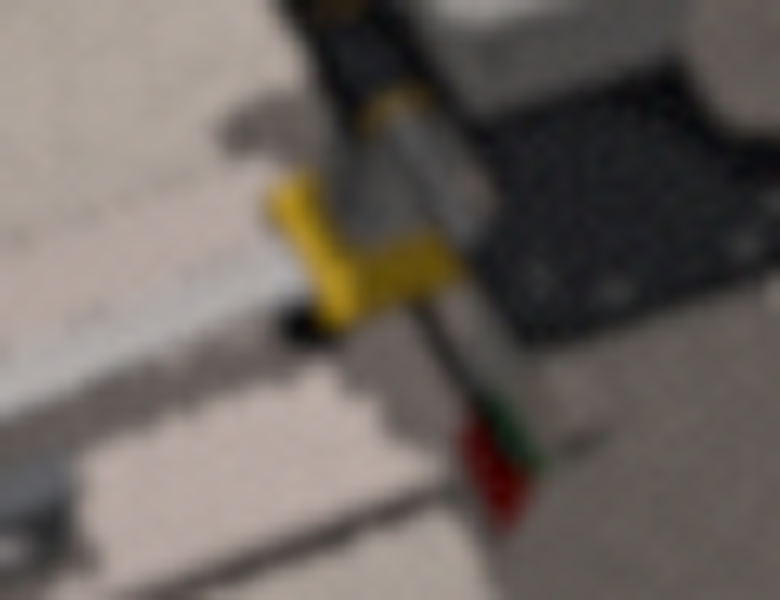

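Run:
```python
from m import *
c=imaging.camera("scene");u,v=proj(c,np.array([505,310,70])).astype(int)
z=lambda p:np.round((proj(c,p)-[u-30,v-25])*[13,12]).astype(int)
ex=np.array([.988,-.156,0]);ey=np.array([.156,.988,0]);P=np.array([499,286.5,0])
print("pad +y edge top",z(P+18*ey+[0,0,72]))
for d in(-6,-12):
  for y in(24,48):print("face",d,"y",y,{h:z(P+d*ex+y*ey+[0,0,h]).tolist() for h in(22,57,70,100)})
for h in(57,65,70):print("pointer h",h,[z(P+y*ey+[0,0,h]).tolist() for y in(20,34,48)])
```

```text
pad +y edge top [395 277]
face -6 y 24 {22: [397, 378], 57: [422, 318], 70: [431, 294], 100: [454, 239]}
face -6 y 48 {22: [448, 466], 57: [475, 407], 70: [485, 385], 100: [509, 331]}
face -12 y 24 {22: [421, 369], 57: [446, 309], 70: [456, 285], 100: [479, 230]}
face -12 y 48 {22: [472, 457], 57: [499, 398], 70: [510, 375], 100: [535, 321]}
pointer h 57 [[388, 312], [419, 364], [450, 416]]
pointer h 65 [[394, 298], [425, 350], [456, 403]]
pointer h 70 [[397, 289], [428, 341], [460, 394]]
```

Three readings agree with the lever at mid-band: fingertip at 73.8 mm, so pad at about 72.5 mm; spring force at 7–7.6 N against 8 N in mid band; and the view of the gauge, allowing for parallax. I'll hand it in while holding.

```bash
python3 -c "
from cell import job;print(job.sign_off())"
```

```text
the job is handed in; nothing more can be done
None
```

I pushed the blue plunger to its stop and it sprang back out; I handed the job in with the arm still holding the yellow lever at about mid green band (roughly 0.21 rad, judged from fingertip height and spring force because the gauge was hard to read in the camera).

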